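# Spill-proof the paint bench

## Robot

A 6-joint arm with a two-finger parallel gripper is mounted at the origin on a cart in front of the work surface, level with it; the furniture and walls round the work are solid. World frame = base frame: x ahead of the robot, y to its left, z up, the work surface at z = 0. Lengths are in m, angles in degrees, forces in N, time in s.
With the tool pointing down it reaches from about 0.4 to 0.825 m from the base axis. Payload 7 kg.
Tool frame: the origin (TCP) lies at the very end of the fingers, on their centre line; the grasp point (between the pads) lies 19 mm behind it; z points along the fingers, y is the line along which they close (so a half turn about z gives the same grasp; the last joint's range is limited). The gripper opens to 88 mm and grips with 3 to 60 N. Pads are 19 mm wide; open, the fingers measure 130 mm over their backs; the gripper's body (78 mm by 193 mm) begins 47 mm behind the grasp point.
Start: joints at [82.053, 20.546, 0.682, 0, -70.136, -16.507], TCP at [0.279, 0.614, 0.227] pointing down, gripper open.
Joint ranges: [-176.03, 176.03], [-82.01, 121.73], [-58.28, 71.71], [-173.87, 95.51], [-174.79, -0.11], [-173.66, 173.66]. Speed limits (degrees/s): [136.94, 136.94, 172.46, 180, 180, 180].

## Interface

Orientations are given as [roll, pitch, yaw] about the fixed x, y, z axes, in that order (R = Rz(yaw) Ry(pitch) Rx(roll)).
In Python, from plant import get_obs, snapshot, camera_params, close_job, boxes_of, cut_out, landmark_of gives the robot as it stands.
- The arm moves only by the shell command python3 -m inch 'ROWS' [OPENING]. ROWS is text: rows parted by semicolons, each of 6 numbers parted by spaces: the shift along the tool's x, y, z in units of 30 cm (1.0 is 30 cm), then the turn, a rotation vector about the tool's x, y, z in units of pi rad (1.0 is pi rad). A call has 1 to 10 rows; each row is the pose to reach, as a shift and turn from the pose commanded when the call began, along the tool's axes at that moment, turning the shorter way round; what a row does not reach only later rows make up. A row lasts 1/12 s, in which the tool goes at most 41.7 mm and 7.16 degrees, less where a joint would pass 70% of its speed; a pose out of reach is approached as far as the arm can. A call with a number of a shift or a turn outside -1 to 1 is refused whole. A call with a gripper value outside its range is refused whole. OPENING is the closure, from -1 (fully open) to 1 (shut), set as the call begins (- or left out, the last holds). The fingers move at their own pace and stop on an object; the grip force is fixed at half the most. Time passes only in rows, so rows that repeat a pose let the fingers close. It gives the time, the measured TCP pose, the force, the opening and the grip force at its end, in the units of the state.
- get_obs(): the state, without advancing time (a new reading comes with each control period).
- snapshot(name): name is "scene" or "top"; returns the picture (400x640x3 uint8, red, green, blue); there is no depth.
- camera_params(name): a dict with "mtx" (3x3 intrinsics, pixels), "rvec" (rotation vector, rad) and "tvec" (3), from world to camera coordinates, as OpenCV has them. Camera axes: x right, y down, z forward; pixel columns grow to the right and rows downward; lengths in m; the calibration is good to about 2 mm. A picture is of the moment at which its call begins. camera_params takes no time and is no camera call.
- close_job(): hands the job in; it is judged then, once.
Trained networks look in the newest picture that a camera, given by its name, has taken for a name from the list of things; names that differ only in an ending like _2 or _b are one class to them, and where a whole thing is asked for, a point or a joint stands for the part that bears it (a point fixed in the world has none). Each returns a list of dicts, best first, with "p" (0 to 1); they miss things now and then, are a little off and sometimes report something else, mostly with a low value. They report only what shows in the picture. A call takes as long as a camera call. They do not tell look-alikes from the thing itself.
- boxes_of(camera, thing): "rect" ([left, top, width, height] in pixels, round what is visible of it).
- cut_out(camera, thing): "pixels" (400x640 bool, what is visible of it) and "rect" ([left, top, width, height] in pixels, round what is visible of it).
- landmark_of(camera, thing): "uv" ([column, row] in pixels: a listed point, or the origin of a listed thing).
The state is a dict: "clock": time; "joint_pos": joint angles; "qvel": joint speeds; "tau": joint torques, N m; "tool_pos": TCP position; "orientation": TCP orientation; "force": force on the tool from outside, world axes, zero at the start; "moment": the same for the moment, N m; "opening": finger opening in m; "gripper_force": force on a finger pad.
Only numpy, scipy, OpenCV 4.12 (cv2) and the standard library are available. Lean on these libraries where they do the work, as an engineer would, in place of code of your own. Each camera call takes 0.05 s, during which the arm holds its last target. There are 200 camera calls.

## Task

Before the painting starts, make the bench spill-proof: put the small paint pot, the large paint pot, the glue bottle and the jar each into the wooden anti-spill stand whose hole is bored to its size, standing upright on the bottom of the hole. Keep them upright on the way and set them down rather than dropping them, and do not shift or knock over the model cottage and the little fir tree that stand among them.

Things in the scene. Friction and masses are not known exactly. Their poses are not given: they have to be found in the camera images.
- small_pot: The small paint pot: red glass body 31 mm across, straight-sided to 30 mm above its bottom, with a white screw cap above; 42 mm tall in all, 25 to 50 g. Grip it round the body (the cap is look only and cannot be gripped). Origin: centre of its underside; z up.
- large_pot: The large paint pot: dark grey-brown body 38 mm across, straight-sided to 36 mm above its bottom, with a black screw cap above; 50 mm tall in all, 25 to 50 g. Grip it round the body (the cap cannot be gripped). Origin: centre of its underside; z up.
- glue_bottle: The glue bottle: white round bottle 48 mm across, straight-sided to 92 mm above its bottom, then a pointed orange-red nozzle (25 mm across at most, slightly flattened) up to 139 mm; 75 to 155 g. The nozzle needs room between the fingers under the gripper's body, so grip it just below the shoulder. Origin: centre of its underside; z up.
- jar: The jar of stone-coloured scatter material: plastic body 58 to 60 mm across, straight-sided to 63 mm above its bottom, with a pale grey lid above; 75 mm tall in all, 63 to 126 g. Grip it round the body. Origin: centre of its underside; z up.
- small_pot_stand: Turned beech anti-spill stand: round, broad flat foot, upright hole in the middle; fixed. The smallest of the four stands, for the small paint pot. Foot 69 mm across, rim 54 mm, 18 mm tall. Hole 37 mm wide, its cork floor 5 mm above the table; its top 7 mm widen like a funnel to 47 mm. Origin: centre of the underside; z up.
- large_pot_stand: Turned beech anti-spill stand: round, broad flat foot, upright hole in the middle; fixed. The second smallest of the four stands, for the large paint pot. Foot 76 mm across, rim 61 mm, 18 mm tall. Hole 44 mm wide, its cork floor 5 mm above the table; its top 7 mm widen like a funnel to 54 mm. Origin: centre of the underside; z up.
- glue_stand: Turned beech anti-spill stand: round, broad flat foot, upright hole in the middle; fixed. The tallest and second widest of the four stands, for the glue bottle. Foot 86 mm across, rim 71 mm, 30 mm tall. Hole 54 mm wide, its cork floor 5 mm above the table; its top 7 mm widen like a funnel to 64 mm. Origin: centre of the underside; z up.
- jar_stand: Turned beech anti-spill stand: round, broad flat foot, upright hole in the middle; fixed. The widest of the four stands, for the jar. Foot 98 mm across, rim 83 mm, 24 mm tall. Hole 66 mm wide, its cork floor 5 mm above the table; its top 7 mm widen like a funnel to 76 mm. Origin: centre of the underside; z up.
- cottage: Bystander, loose: half-finished model cottage with a tiled roof, 52 x 73 mm in plan (long side along its y), 50 mm tall. Origin: centre of its underside; z up. Not to be shifted. Nearer the robot than it stands the train controller, fixed, up to 74 mm tall (x 0.40 to 0.54, y -0.12 to 0.06).
- fir_tree: Bystander, loose: dark green model fir tree on a round base, 45 x 39 mm in plan, 61 mm tall. Origin: centre of its underside; z up. Not to be shifted. Fixed round the work: a cabinet 165 mm tall whose open drawer reaches forward to x = 0.70 (y -0.13 to -0.41), and a vice 50 mm tall (x up to 0.39, y -0.32 to -0.40).
Things that resemble listed ones, but are neither listed nor needed, are in the scene too. What is shaped like the glue_bottle but turquoise is not meant. What is shaped like the glue_stand but pink is not meant.

How it is judged (in metres and radians):
At the end, for the whole second after the job is handed in: Each of the four containers stands in its own stand: its axis within 8 mm of the stand's, its underside on the floor of the hole (2 to 9 mm above the table), upright within 0.1 rad and at rest (horizontal distance between small_pot and small_pot_stand below 0.008 m and z of small_pot in the frame of small_pot_stand between 0.002 and 0.009 m and angle between each of small_pot, large_pot, glue_bottle, jar's own z axis and vertical below 0.1 rad and linear speed of each of small_pot, large_pot, glue_bottle, jar below 0.02 m/s and horizontal distance between large_pot and large_pot_stand below 0.008 m and z of large_pot in the frame of large_pot_stand between 0.002 and 0.009 m and horizontal distance between glue_bottle and glue_stand below 0.008 m and z of glue_bottle in the frame of glue_stand between 0.002 and 0.009 m and horizontal distance between jar and jar_stand below 0.008 m and z of jar in the frame of jar_stand between 0.002 and 0.009 m); the robot touches nothing.
It fails at once if a container is tipped by more than about 34 degrees (angle between any of small_pot, large_pot, glue_bottle, jar's own z axis and vertical above 0.6 rad).
It fails at once if a container is dropped: it falls free of the fingers, its underside more than 3 cm up ((contact force between the fingers and small_pot below 0.01 N and height (world z) of small_pot above 0.03 m and linear speed of small_pot above 0.3 m/s) or (contact force between the fingers and large_pot below 0.01 N and height (world z) of large_pot above 0.03 m and linear speed of large_pot above 0.3 m/s) or (contact force between the fingers and glue_bottle below 0.01 N and height (world z) of glue_bottle above 0.03 m and linear speed of glue_bottle above 0.3 m/s) or (contact force between the fingers and jar below 0.01 N and height (world z) of jar above 0.03 m and linear speed of jar above 0.3 m/s)).
It fails at once if the model cottage is shifted by more than 2 cm or knocked over (distance of cottage from where it was at the start of the episode above 0.02 m or angle between cottage's own z axis and vertical above 0.5 rad).
It fails at once if the model fir tree is shifted by more than 2 cm or knocked over (distance of fir_tree from where it was at the start of the episode above 0.02 m or angle between fir_tree's own z axis and vertical above 0.5 rad).
It also fails if it takes over 102 s, if anything falls off the work surface, if the arm or the gripper's body presses on something with over 40 N, if the wrist force passes 120 N, or if a joint passes its speed limit or range.

## Working session

There is one attempt and no reset: what is moved stays moved. The work goes in short steps, Python scripts to look and compute and a shell command to move; the robot and the scene stay as the last step left them, time stands still between calls to the robot, and variables do not carry over. Pictures are saved under pics/ and viewed, at most 14 in all, crops included, and the job is handed in when it is done.

```bash
ls; mkdir -p pics
python3 - <<'E'
from plant import *
import cv2,numpy as np
for n in("scene","top"):
    im=snapshot(n);cv2.imwrite(f"pics/{n}0.png",im[:,:,::-1])
    c=camera_params(n);R=cv2.Rodrigues(np.array(c["rvec"],float))[0]
    print(n,np.round(c["mtx"],1).tolist(),(-R.T@np.array(c["tvec"]).ravel()).round(3))
    for t in "small_pot large_pot glue_bottle jar small_pot_stand large_pot_stand glue_stand jar_stand cottage fir_tree".split():
        print(t,[(np.round(d["uv"],1).tolist(),round(d["p"],2)) for d in landmark_of(n,t)],[(np.round(d["rect"]).tolist(),round(d["p"],2)) for d in boxes_of(n,t)])
print(get_obs())
E
```

```text
pics
scene [[501.3, 0.0, 321.0], [0.0, 501.3, 196.1], [0.0, 0.0, 1.0]] [-0.326 -0.881  0.714]
small_pot [([442.1, 244.6], 0.73), ([290.8, 196.4], 0.48), ([324.3, 183.8], 0.22)] [([435.0, 229.0, 16.0, 18.0], 0.48)]
large_pot [([368.7, 242.6], 0.79)] [([360.0, 226.0, 15.0, 25.0], 0.62), ([345.0, 174.0, 27.0, 23.0], 0.31)]
glue_bottle [([260.1, 181.2], 0.72)] [([252.0, 144.0, 18.0, 42.0], 0.91), ([186.0, 142.0, 13.0, 19.0], 0.68)]
jar [([408.3, 225.0], 0.86)] [([398.0, 195.0, 27.0, 37.0], 0.63)]
small_pot_stand [([329.4, 178.8], 0.43)] [([317.0, 170.0, 22.0, 14.0], 0.66)]
large_pot_stand [([293.0, 195.8], 0.83)] [([281.0, 190.0, 22.0, 11.0], 0.81)]
glue_stand [([305.4, 167.7], 0.98)] [([413.0, 192.0, 25.0, 24.0], 0.82), ([290.0, 152.0, 30.0, 22.0], 0.71)]
jar_stand [([397.7, 269.1], 0.64)] [([397.0, 195.0, 26.0, 38.0], 0.62), ([377.0, 253.0, 38.0, 32.0], 0.61)]
cottage [([356.0, 190.8], 0.64)] [([345.0, 170.0, 26.0, 27.0], 0.72)]
fir_tree [([392.5, 190.8], 0.53)] [([384.0, 176.0, 18.0, 22.0], 0.66)]
top [[366.1, 0.0, 319.6], [0.0, 366.1, 195.0], [0.0, 0.0, 1.0]] [0.405 0.047 1.063]
smal
[... 922 characters left out ...]
, 124.0, 9.0, 15.0], 0.6)]
{'clock': 2.1, 'joint_pos': array([ 8.20528119e+01,  2.05457163e+01,  6.79676248e-01,  4.92980955e-04,
       -7.01380764e+01, -1.65068247e+01]), 'qvel': array([-0.06070014,  0.00312794,  0.0866943 , -0.02009827, -0.04496132,
       -0.05617647]), 'tau': array([-1.06125863e-03, -5.82373989e+01,  2.93286467e+01,  7.00240731e+00,
        1.23275016e-02, -3.05864637e-05]), 'tool_pos': array([0.27943178, 0.61438502, 0.2265527 ]), 'orientation': array([ 1.79996185e+02, -1.61414683e-03, -2.44538452e+01]), 'force': array([-0.00820496, -0.72427563, -0.30824261]), 'moment': array([-0.01863922,  0.02898103,  0.01905144]), 'gripper_force': 0.0, 'opening': 0.08770501596558808}
```

Run:
```python
import cv2
t=cv2.imread("pics/top0.png")[90:310,170:470];cv2.imwrite("pics/top0c.png",cv2.resize(t,None,fx=2.66,fy=2.66,interpolation=cv2.INTER_CUBIC))
t=cv2.imread("pics/scene0.png")[120:300,200:470];cv2.imwrite("pics/sc0c.png",cv2.resize(t,None,fx=2.95,fy=2.95,interpolation=cv2.INTER_CUBIC))
```

```text
(no output)
```

View pics/top0c.png

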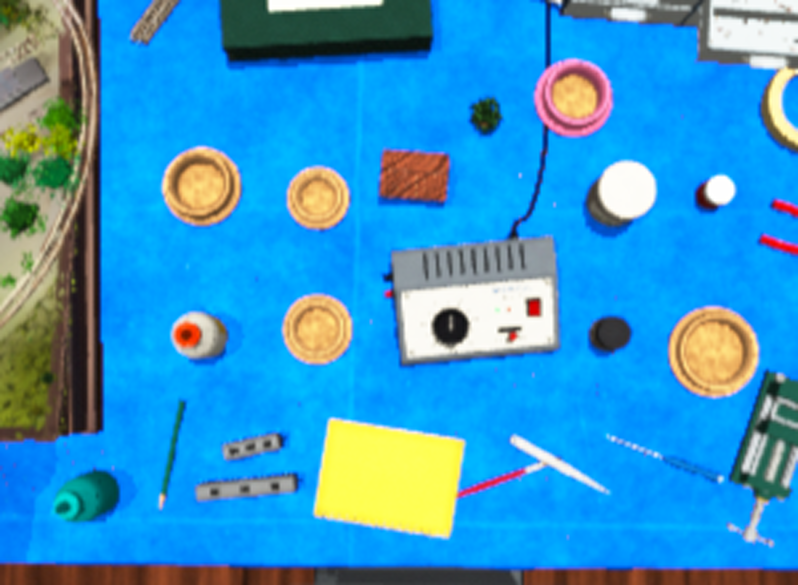

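View pics/sc0c.png

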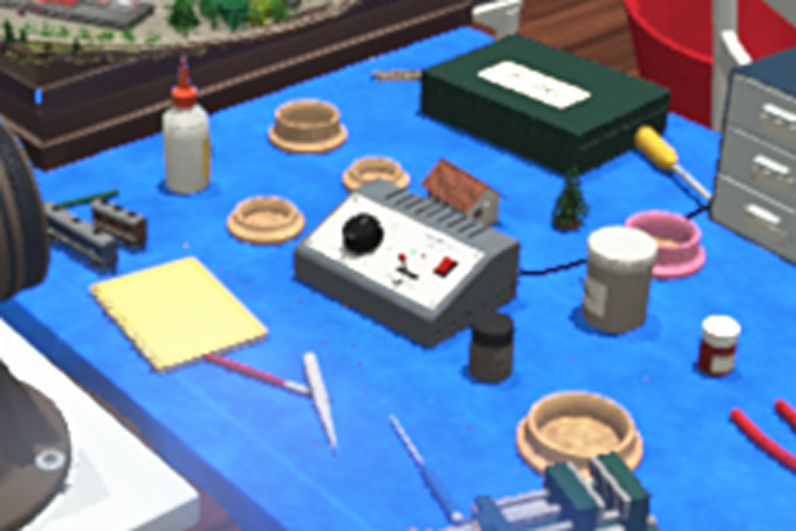

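View pics/top0.png

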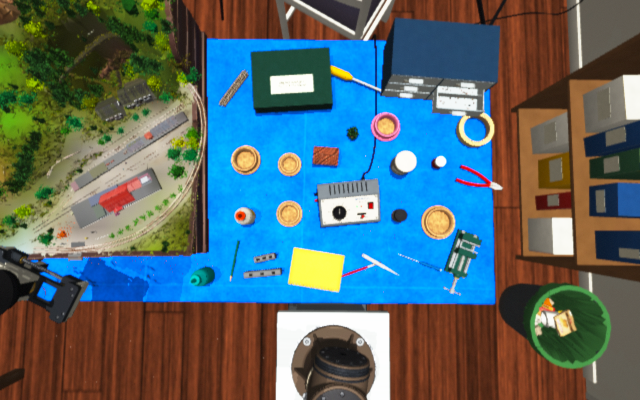

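Top picture (full pixels): glue bottle (245,216) with orange nozzle, distinct from the turquoise one at (201,276). The glue stand is beech at (246,160), and the pink look-alike is at (386,127). Small-pot stand (289,164), large-pot stand (289,214), jar stand (438,222), small pot (440,161), large pot (400,215), jar (403,162), cottage (326,156), fir (352,133). The scene crop served as the close check and agrees. Next I fit silhouettes in both cameras.

```bash
cat > helper.py <<'E'
import cv2,numpy as np
from plant import camera_params
from scipy.optimize import minimize
CAM={n:camera_params(n) for n in("scene","top")}
def proj(n,P):
    c=CAM[n];return cv2.projectPoints(np.float64(P),np.float64(c["rvec"]),np.float64(c["tvec"]),np.float64(c["mtx"]),None)[0][:,0]
A=np.linspace(0,2*np.pi,72,endpoint=False)
def ring(x,y,z,d): return np.c_[x+d/2*np.cos(A),y+d/2*np.sin(A),0*A+z]
def sil(n,xy,rings,z0=0):
    p=np.float32(proj(n,np.vstack([ring(*xy,z0+z,d) for z,d in rings])))
    return cv2.convexHull(p)
def nonblue(im):
    h=cv2.cvtColor(im,cv2.COLOR_RGB2HSV)
    return ~((h[...,0]>95)&(h[...,0]<118)&(h[...,1]>110))
S={"small_pot":[(0,.031),(.03,.031),(.042,.025)],"large_pot":[(0,.038),(.036,.038),(.05,.032)],
"glue_bottle":[(0,.048),(.092,.048),(.139,.006)],"jar":[(0,.060),(.063,.060),(.075,.058)],
"small_pot_stand":[(0,.069),(.006,.069),(.018,.054)],"large_pot_stand":[(0,.076),(.006,.076),(.018,.061)],
"glue_stand":[(0,.086),(.006,.086),(.03,.071)],"jar_stand":[(0,.098),(.006,.098),(.024,.083)]}
def fit(im,n,name,xy0,z0=0):
    m=nonblue(im).astype(np.float32);F=4
    h0=sil(n,xy0,S[name],z0)[:,0];x,y,w,h=cv2.boundingRect(h0);b=7
    x-=b;y-=b;w+=2*b;h+=2*b
    M=cv2.resize(m[y:y+h,x:x+w],None,fx=F,fy=F,interpolation=cv2.INTER_LINEAR)
    def cost(xy):
        p=sil(n,xy,S[name],z0)[:,0]; p=(p-[x,y]+.5)*F-.5
        q=np.zeros(M.shape,np.float32)
        cv2.fillPoly(q,[np.int32(np.round(p*16))],1,cv2.LINE_AA,4)
        return np.abs(q-M).sum()/q.sum()
    r=minimize(cost,xy0,method="Nelder-Mead",options=dict(initial_simplex=np.array(xy0)+[[0,0],[.012,0],[0,.012]],xatol=1e-4))
    return r.x,r.fun
def ray(n,uv,z):
    c=CAM[n];R=cv2.Rodrigues(np.float64(c["rvec"]))[0];C=-R.T@np.float64(c["tvec"]).ravel()
    d=R.T@np.linalg.inv(c["mtx"])@[*uv,1];return (C+d*(z-C[2])/d[2])[:2]
E
python3 - <<'E'
from helper import *
seed=dict(small_pot=(440,161,.042),large_pot=(399,215,.05),glue_bottle=(247,216,.05),jar=(405,162,.075),small_pot_stand=(289.5,164.4,.018),large_pot_stand=(289.5,213.7,.018),glue_stand=(245.6,160,.03),jar_stand=(438,222,.024))
for k,(u,v,z) in seed.items():
    s=ray("top",(u,v),z);o=[k,s.round(3)]
    for n in("top","scene"):
        im=cv2.imread(f"pics/{n}0.png")[...,::-1].copy();f=fit(im,n,k,s);o+=[n,f[0].round(4),round(float(f[1]),2)]
    print(*o)
print("diorama edge",ray("top",(207,200),0),"drawer",ray("top",(458,112),.1))
E
```

```text
small_pot [ 0.58  -0.295] top [ 0.5818 -0.299 ] 0.12 scene [ 0.5826 -0.2961] 0.11
large_pot [ 0.426 -0.176] top [ 0.4281 -0.1824] 0.25 scene [ 0.4303 -0.178 ] 1.04
glue_bottle [0.42  0.244] top [0.4214 0.2478] 0.2 scene [0.4231 0.2555] 1.03
jar [ 0.57  -0.188] top [ 0.5752 -0.1913] 0.09 scene [ 0.5795 -0.1887] 0.38
small_pot_stand [0.57  0.131] top [0.574  0.1332] 0.06 scene [0.5475 0.0958] 1.06
large_pot_stand [0.428 0.129] top [0.4298 0.132 ] 0.05 scene [0.4307 0.1326] 0.42
glue_stand [0.58  0.255] top [0.5853 0.261 ] 0.05 scene [0.5863 0.2615] 0.38
jar_stand [ 0.408 -0.292] top [ 0.4086 -0.2981] 0.12 scene [ 0.4084 -0.2997] 0.26
diorama edge [0.46655917 0.37062082] drawer [ 0.70301804 -0.3260607 ]
```

Run:
```python
from helper import *
T=dict(large_pot=[(.4281,-.1824),(.4303,-.178)],glue_bottle=[(.4214,.2478),(.4231,.2555)],jar=[(.5752,-.1913),(.5795,-.1887)],small_pot=[(.5818,-.299),(.5826,-.2961)])
rows=[]
for n in("top","scene"):
    im=cv2.imread(f"pics/{n}0.png");L=[]
    for k,c in T.items():
        u,v=proj(n,[[*c[0],.05]])[0].astype(int);s=50;F=4 if 0 else 4
        u=max(25,u);cr=cv2.resize(im[v-30:v+30,u-24:u+25],(196,240),interpolation=cv2.INTER_NEAREST)
        for xy,col in zip(c,((0,255,255),(255,0,255))):
            p=(sil(n,xy,S[k])[:,0]-[u-24,v-30]+.5)*4-.5;cv2.polylines(cr,[np.int32(p.round())],1,col)
        L.append(cr)
    rows.append(np.hstack(L))
cv2.imwrite("pics/ov.png",np.vstack(rows))
```

```text
(no output)
```

View pics/ov.png

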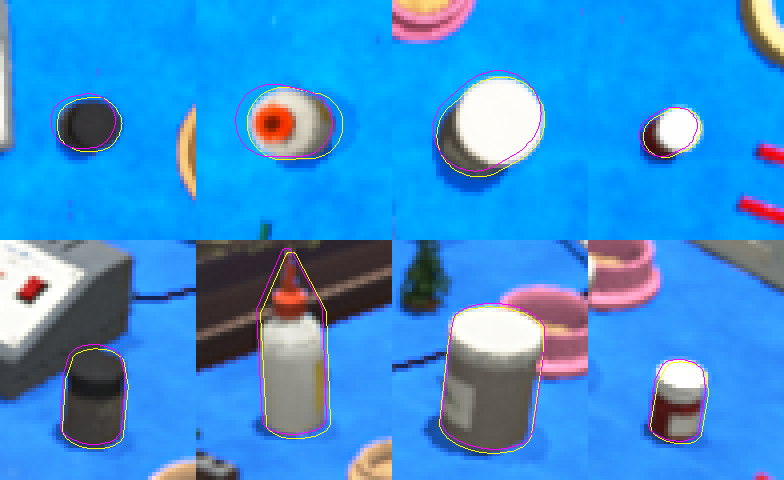

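The overlays put the containers at: large pot (.429,-.181), glue (.4225,.2515), jar (.577,-.190), small pot (.582,-.298). These agree with the given sizes and reach. I'll take the glue bottle first, with the fingers closing along world x (yaw -90).

```bash
R=".935 .904 0 0 0 .364"; python3 -m inch '.935 .904 0 0 0 .364; .935 .904 0 0 0 .364; .935 .904 0 0 0 .364; .935 .904 0 0 0 .364; .935 .904 0 0 0 .364; .935 .904 0 0 0 .364; .935 .904 0 0 0 .364; .935 .904 0 0 0 .364; .935 .904 0 0 0 .364; .935 .904 0 0 0 .364' -1; python3 -c "
from plant import *;o=get_obs();print(o['joint_pos'],o['orientation'],o['force'])"
```

```text
clock: 2.93
tool_pos: [0.423, 0.2475, 0.227]
orientation: [-180.0, 0.0, -90.5]
force: [-0.1, -0.5, -0.1]
opening: 0.0877
gripper_force: 0.0
[ 5.33761546e+01  2.87006497e+00 -2.19556734e+01  5.74459409e-03
 -6.51667209e+01 -5.38900599e+01] [-1.79991344e+02  3.01934035e-03 -9.05114928e+01] [-0.07041066 -0.50635652 -0.07077832]
```

```bash
python3 -m inch '0 0 0 0 0 0; 0 0 0 0 0 0'
python3 - <<'E'
from helper import *
from plant import snapshot
im=snapshot("scene");cv2.imwrite("pics/s1.png",cv2.resize(im[100:220,180:340,::-1],None,fx=5,fy=5))
E
```

```text
clock: 3.1
tool_pos: [0.4229, 0.2507, 0.227]
orientation: [-180.0, 0.0, -90.1]
force: [0.2, -0.2, 0.9]
opening: 0.0875
gripper_force: 0.0
```

View pics/s1.png

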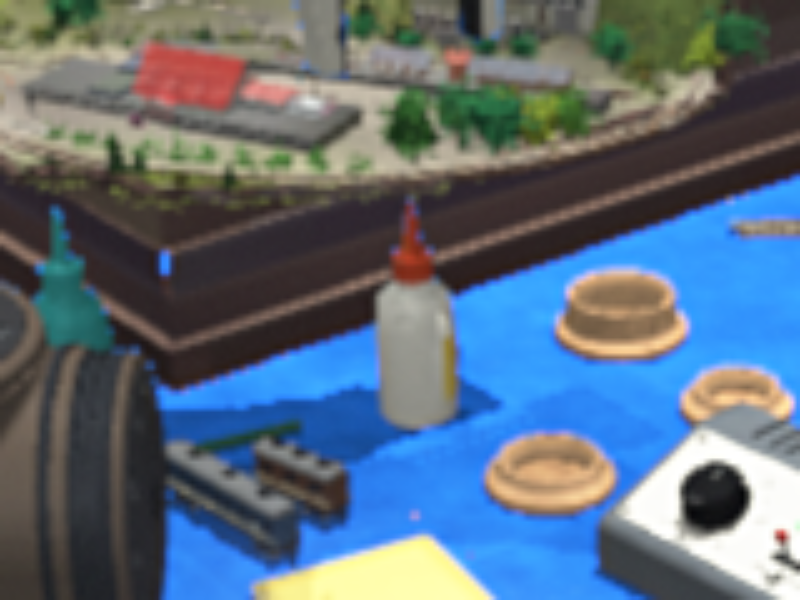

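The picture shows the white bottle at scene (263,171), standing clear, with the gripper's shadow on it. I'll go down, grip and lift a little.

```bash
python3 -m inch '0 0 .1 0 0 0; 0 0 .2 0 0 0; 0 0 .3 0 0 0; 0 0 .4 0 0 0; 0 0 .45 0 0 0; 0 0 .5 0 0 0; 0 0 .5 0 0 0; 0 0 .5 0 0 0'; python3 -m inch '0 0 0 0 0 0; 0 0 0 0 0 0; 0 0 0 0 0 0; 0 0 0 0 0 0; 0 0 0 0 0 0; 0 0 0 0 0 0; 0 0 0 0 0 0; 0 0 0 0 0 0; 0 0 0 0 0 0; 0 0 0 0 0 0' 1
```

```text
clock: 3.82
tool_pos: [0.4221, 0.2521, 0.0761]
orientation: [179.9, -0.1, -89.9]
force: [0.7, -0.5, 0.2]
opening: 0.0877
gripper_force: 0.0
clock: 4.65
tool_pos: [0.4225, 0.2515, 0.0768]
orientation: [-180.0, 0.0, -90.0]
force: [-2.5, 0.4, 4.6]
opening: 0.0473
gripper_force: 30.0
```

```bash
python3 -m inch '0 0 -.04 0 0 0; 0 0 -.09 0 0 0; 0 0 -.15 0 0 0; 0 0 -.19 0 0 0; 0 0 -.2 0 0 0; 0 0 -.2 0 0 0'; python3 -m inch '-.004 -.06 0 0 0 0; -.008 -.14 0 0 0 0; -.014 -.22 0 0 0 0; -.02 -.3 0 0 0 0; -.024 -.38 0 0 0 0; -.028 -.46 0 0 0 0; -.03 -.51 0 0 0 0; -.032 -.535 0 0 0 0; -.032 -.543 0 0 0 0; -.032 -.543 0 0 0 0'
python3 - <<'E'
from helper import *
from plant import snapshot
im=snapshot("scene");c=im[90:210,220:380,::-1].copy();c=cv2.resize(c,None,fx=5,fy=5)
for k,xy,z in (("glue_bottle",(.5855,.261),.06),("glue_stand",(.5855,.261),0)):
    cv2.polylines(c,[np.int32((sil("scene",xy,S[k],z)[:,0]-[220,90]+.5)*5)],1,(255,0,255))
cv2.imwrite("pics/s2.png",c)
E
```

```text
clock: 5.15
tool_pos: [0.4227, 0.2517, 0.137]
orientation: [-180.0, 0.1, -90.0]
force: [0.2, 0.6, -1.7]
opening: 0.0475
gripper_force: 30.0
clock: 5.98
tool_pos: [0.5849, 0.2606, 0.1352]
orientation: [179.9, -0.1, -90.0]
force: [-1.2, 0.1, -1.6]
opening: 0.0474
gripper_force: 30.0
```

View pics/s2.png

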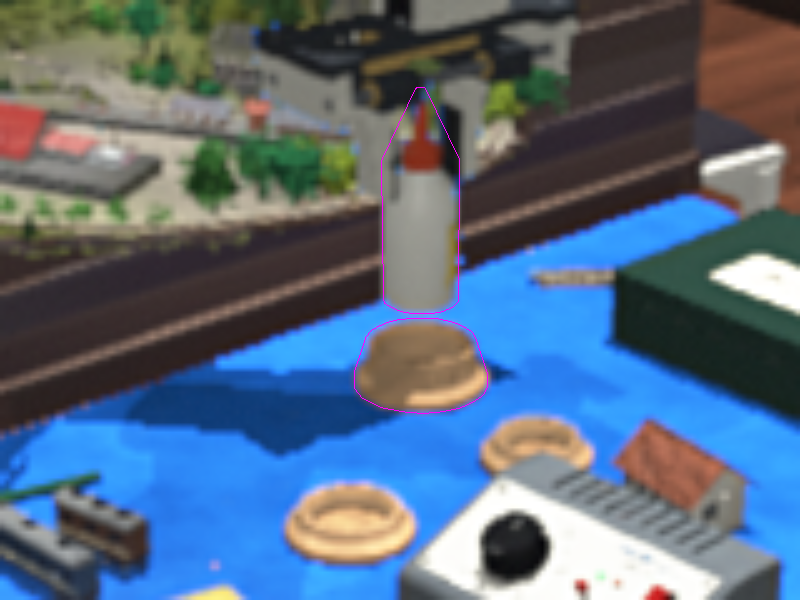

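The bottle is upright in the grip and lines up with its stand within about 1 px. Lowering it now.

```bash
python3 -m inch '0 0 .03 0 0 0; 0 0 .06 0 0 0; 0 0 .09 0 0 0; 0 0 .12 0 0 0; 0 0 .14 0 0 0; 0 0 .155 0 0 0; 0 0 .165 0 0 0; 0 0 .172 0 0 0; 0 0 .177 0 0 0; 0 0 .177 0 0 0'
```

```text
clock: 6.87
tool_pos: [0.5854, 0.2611, 0.0834]
orientation: [180.0, -0.0, -90.0]
force: [-0.2, -0.0, -1.2]
opening: 0.0472
gripper_force: 30.0
```

```bash
python3 -m inch '0 0 .004 0 0 0; 0 0 .005 0 0 0; 0 0 .005 0 0 0'; python3 -m inch '0 0 0 0 0 0; 0 0 0 0 0 0; 0 0 0 0 0 0; 0 0 0 0 0 0; 0 0 0 0 0 0; 0 0 0 0 0 0' -1;  python3 -m inch '0 0 -.05 0 0 0; 0 0 -.1 0 0 0; 0 0 -.17 0 0 0; 0 0 -.25 0 0 0; 0 0 -.33 0 0 0; 0 0 -.41 0 0 0; 0 0 -.47 0 0 0; 0 0 -.47 0 0 0'
python3 - <<'E'
from helper import *
from plant import snapshot
for n in("scene","top"):
    f=fit(snapshot(n),n,"glue_bottle",(.585,.261),.005);print(n,f)
E
```

```text
clock: 7.12
tool_pos: [0.5855, 0.2611, 0.0821]
orientation: [-180.0, 0.0, -90.0]
force: [0.8, -0.5, -1.1]
opening: 0.0474
gripper_force: 30.0
clock: 7.62
tool_pos: [0.5855, 0.2611, 0.082]
orientation: [-180.0, 0.0, -90.0]
force: [0.5, -0.3, -0.3]
opening: 0.0818
gripper_force: 0.0
clock: 8.28
tool_pos: [0.5873, 0.2621, 0.2279]
orientation: [-179.6, 0.2, -89.9]
force: [1.3, 1.4, 0.8]
opening: 0.0874
gripper_force: 0.0
scene (array([0.56806271, 0.24277437]), np.float64(1.535882830619812))
top (array([0.56902219, 0.25727748]), np.float64(1.4639331102371216))
```

```bash
python3 -m inch '.1 0 0 0 0 0; .2 0 0 0 0 0; .32 0 0 0 0 0; .44 0 0 0 0 0; .56 0 0 0 0 0; .68 0 0 0 0 0; .8 0 0 0 0 0; .9 0 0 0 0 0; .93 0 0 0 0 0; .93 0 0 0 0 0'; python3 -m inch '.1 0 0 0 0 0; .2 0 0 0 0 0; .32 0 0 0 0 0; .44 0 0 0 0 0; .56 0 0 0 0 0; .68 .01 0 0 0 0; .8 .012 0 0 0 0; .9 .012 0 0 0 0; .933 .012 0 0 0 0; .933 .012 0 0 0 0'; python3 -m inch '0 0 0 0 0 0; 0 0 0 0 0 0'
python3 - <<'E'
from helper import *
from plant import snapshot
im=snapshot("scene");cv2.imwrite("pics/s3.png",cv2.resize(im[90:270,220:480,::-1],None,fx=3,fy=3))
print(fit(im,"scene","small_pot",(.582,-.298)))
E
```

```text
clock: 9.22
tool_pos: [0.5847, -0.0203, 0.2218]
orientation: [179.9, -0.0, -90.2]
force: [-0.2, 0.3, 0.1]
opening: 0.0875
gripper_force: 0.0
clock: 10.05
tool_pos: [0.5818, -0.2992, 0.2214]
orientation: [179.9, 0.0, -90.1]
force: [-0.0, 0.7, -1.0]
opening: 0.0873
gripper_force: 0.0
clock: 10.22
tool_pos: [0.5822, -0.2965, 0.2224]
orientation: [180.0, 0.0, -89.9]
force: [-0.1, 1.6, -0.2]
opening: 0.0877
gripper_force: 0.0
(array([ 0.58057684, -0.29760965]), np.float64(0.09186457097530365))
```

View pics/s3.png

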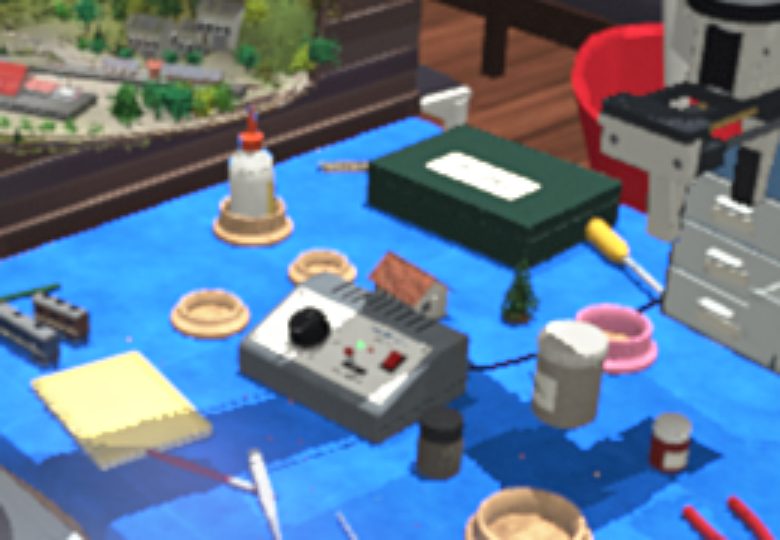

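The glue bottle stands upright in its stand at scene (304,154), and the gripper is above the small pot at (443,238). Going down.

```bash
python3 -m inch '0 0 .08 0 0 0; 0 0 .18 0 0 0; 0 0 .28 0 0 0; 0 0 .38 0 0 0; 0 0 .48 0 0 0; 0 0 .57 0 0 0; 0 0 .64 0 0 0; 0 0 .68 0 0 0; 0 0 .7 0 0 0; 0 0 .7 0 0 0'; python3 -m inch '0 0 0 0 0 0; 0 0 0 0 0 0; 0 0 0 0 0 0; 0 0 0 0 0 0; 0 0 0 0 0 0; 0 0 0 0 0 0; 0 0 0 0 0 0; 0 0 0 0 0 0; 0 0 0 0 0 0; 0 0 0 0 0 0' 1;python3 -m inch '0 0 0 0 0 0; 0 0 0 0 0 0; 0 0 0 0 0 0; 0 0 0 0 0 0'
```

```text
clock: 11.1
tool_pos: [0.5819, -0.2969, 0.0122]
orientation: [179.9, 0.0, -89.9]
force: [0.2, 0.5, 0.7]
opening: 0.0879
gripper_force: 0.0
clock: 11.93
tool_pos: [0.582, -0.2978, 0.0129]
orientation: [180.0, 0.0, -90.0]
force: [0.5, -0.2, 0.8]
opening: 0.0303
gripper_force: 30.0
clock: 12.27
tool_pos: [0.5819, -0.2978, 0.0129]
orientation: [180.0, 0.0, -90.0]
force: [0.6, -1.2, 1.5]
opening: 0.0302
gripper_force: 30.0
```

```bash
python3 -m inch '0 0 -.03 0 0 0; 0 0 -.08 0 0 0; 0 0 -.15 0 0 0; 0 0 -.22 0 0 0; 0 0 -.29 0 0 0; 0 0 -.35 0 0 0; 0 0 -.39 0 0 0; 0 0 -.4 0 0 0; 0 0 -.4 0 0 0'; python3 -m inch '-.05 0 0 0 0 0; -.12 0 0 0 0 0; -.2 0 0 0 0 0; -.28 .01 0 0 0 0; -.37 .01 0 0 0 0; -.46 .02 0 0 0 0; -.55 .02 0 0 0 0; -.64 .027 0 0 0 0; -.72 .027 0 0 0 0; -.72 .027 0 0 0 0'; python3 -m inch '-.05 0 0 0 0 0; -.12 0 0 0 0 0; -.2 0 0 0 0 0; -.28 0 0 0 0 0; -.37 0 0 0 0 0; -.46 0 0 0 0 0; -.55 0 0 0 0 0; -.64 0 0 0 0 0; -.7 0 0 0 0 0; -.717 0 0 0 0 0';python3 -m inch '0 0 0 0 0 0; 0 0 .06 0 0 0; 0 0 .12 0 0 0; 0 0 .17 0 0 0; 0 0 .2 0 0 0; 0 0 .2 0 0 0; 0 0 .2 0 0 0'
python3 - <<'E'
from helper import *
from plant import snapshot
im=snapshot("scene");c=im[110:230,240:400,::-1].copy();c=cv2.resize(c,None,fx=5,fy=5)
for k,xy,z in (("small_pot",(.574,.133),.0605),("small_pot_stand",(.574,.133),0)):
    cv2.polylines(c,[np.int32((sil("scene",xy,S[k],z)[:,0]-[240,110]+.5)*5)],1,(255,0,255))
cv2.imwrite("pics/s4.png",c)
E
```

```text
clock: 13.02
tool_pos: [0.5825, -0.2978, 0.134]
orientation: [-179.9, -0.0, -90.0]
force: [0.2, -0.7, -0.5]
opening: 0.0303
gripper_force: 30.0
clock: 13.85
tool_pos: [0.5729, -0.0781, 0.1316]
orientation: [179.9, 0.0, -89.8]
force: [-0.7, 0.4, -0.8]
opening: 0.0298
gripper_force: 30.0
clock: 14.68
tool_pos: [0.573, 0.1356, 0.1315]
orientation: [179.9, -0.0, -89.9]
force: [0.2, -0.2, 0.6]
opening: 0.0301
gripper_force: 30.0
clock: 15.27
tool_pos: [0.5735, 0.1324, 0.0726]
orientation: [179.9, -0.1, -90.0]
force: [0.1, -0.3, -0.2]
opening: 0.0305
gripper_force: 30.0
```

View pics/s4.png

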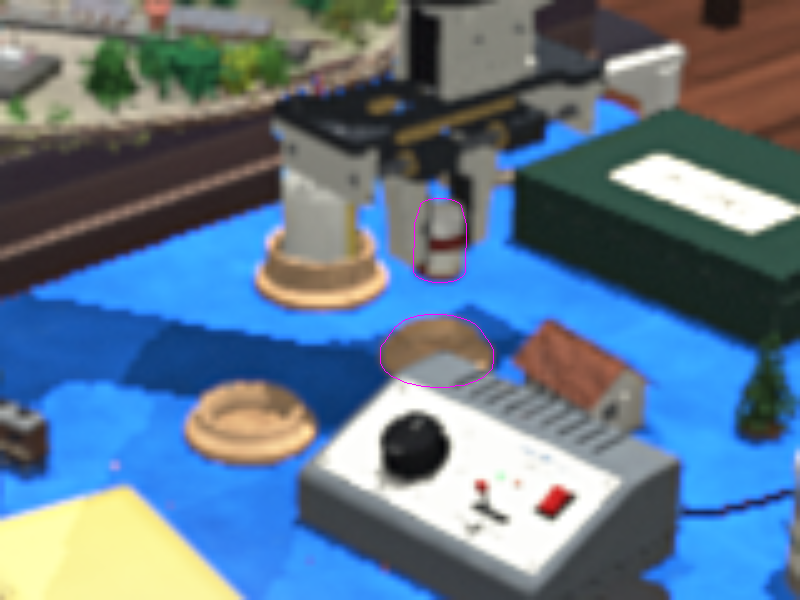

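The small pot is upright in the grip, and the outlines match pot (328,158) and stand (327,180). Lowering and releasing it.

```bash
python3 -m inch '0 0 .03 0 0 0; 0 0 .07 0 0 0; 0 0 .1 0 0 0; 0 0 .125 0 0 0; 0 0 .145 0 0 0; 0 0 .16 0 0 0; 0 0 .17 0 0 0; 0 0 .175 0 0 0; 0 0 .177 0 0 0; 0 0 .177 0 0 0'; python3 -m inch '0 0 0 0 0 0; 0 0 0 0 0 0'
```

```text
clock: 16.15
tool_pos: [0.5739, 0.1334, 0.0199]
orientation: [-180.0, 0.0, -90.0]
force: [0.3, 0.2, 0.3]
opening: 0.03
gripper_force: 30.0
clock: 16.32
tool_pos: [0.5739, 0.1334, 0.0202]
orientation: [-180.0, 0.0, -90.0]
force: [0.0, -0.2, 0.8]
opening: 0.03
gripper_force: 30.0
```

Release, rise, and move on to the large pot (.429,-.181): dy -.314 (tool x +1.047), dx -.145 (tool y +.483).

```bash
python3 -m inch '0 0 .002 0 0 0; 0 0 .002 0 0 0; 0 0 .002 0 0 0; 0 0 .002 0 0 0; 0 0 .002 0 0 0; 0 0 .002 0 0 0; 0 0 .002 0 0 0; 0 0 .002 0 0 0' -1; python3 -m inch '0 0 -.05 0 0 0; 0 0 -.13 0 0 0; 0 0 -.23 0 0 0; 0 0 -.33 0 0 0; 0 0 -.43 0 0 0; 0 0 -.5 0 0 0; 0 0 -.5 0 0 0'; python3 -m inch '.06 .03 0 0 0 0; .15 .07 0 0 0 0; .25 .12 0 0 0 0; .35 .17 0 0 0 0; .45 .21 0 0 0 0; .55 .26 0 0 0 0; .65 .31 0 0 0 0; .75 .35 0 0 0 0; .85 .4 0 0 0 0; .95 .44 0 0 0 0'; python3 -m inch '.06 .03 0 0 0 0; .097 .043 0 0 0 0; .097 .043 0 0 0 0; .097 .043 0 0 0 0'
python3 - <<'E'
from helper import *
from plant import snapshot
im=snapshot("scene");c=im[110:270,240:470,::-1].copy();c=cv2.resize(c,None,fx=3.4,fy=3.4)
for k,xy,z in (("large_pot",(.429,-.181),0),("small_pot",(.574,.133),.005),("jar",(.577,-.19),0)):
    cv2.polylines(c,[np.int32((sil("scene",xy,S[k],z)[:,0]-[240,110]+.5)*3.4)],1,(255,0,255))
cv2.imwrite("pics/s5.png",c)
E
```

```text
clock: 16.98
tool_pos: [0.5738, 0.1333, 0.0193]
orientation: [-180.0, 0.0, -90.0]
force: [0.2, 0.3, -1.3]
opening: 0.078
gripper_force: 0.0
clock: 17.57
tool_pos: [0.5763, 0.1342, 0.1747]
orientation: [-179.6, 0.2, -89.9]
force: [1.0, 0.7, 0.4]
opening: 0.0876
gripper_force: 0.0
clock: 18.4
tool_pos: [0.4405, -0.1529, 0.1691]
orientation: [180.0, 0.0, -90.0]
force: [-0.2, -0.1, -0.4]
opening: 0.0876
gripper_force: 0.0
clock: 18.73
tool_pos: [0.4287, -0.1812, 0.1691]
orientation: [180.0, 0.0, -90.1]
force: [-0.1, -0.0, 0.0]
opening: 0.0874
gripper_force: 0.0
```

View pics/s5.png

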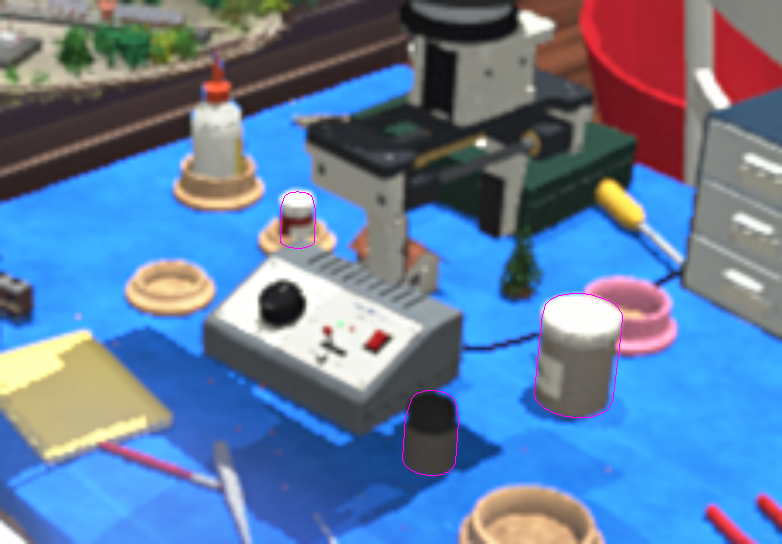

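The small pot is seated in its stand (scene (327,175)), and the outlines fit the large pot (366,237) and the jar (409,214). Picking up the large pot.

```bash
python3 -m inch '0 0 .06 0 0 0; 0 0 .14 0 0 0; 0 0 .22 0 0 0; 0 0 .3 0 0 0; 0 0 .38 0 0 0; 0 0 .44 0 0 0; 0 0 .48 0 0 0; 0 0 .5 0 0 0; 0 0 .513 0 0 0; 0 0 .513 0 0 0'; python3 -m inch '0 0 0 0 0 0; 0 0 0 0 0 0; 0 0 0 0 0 0; 0 0 0 0 0 0; 0 0 0 0 0 0; 0 0 0 0 0 0; 0 0 0 0 0 0; 0 0 0 0 0 0; 0 0 0 0 0 0; 0 0 0 0 0 0' 1;python3 -m inch '0 0 0 0 0 0; 0 0 0 0 0 0; 0 0 0 0 0 0'
```

```text
clock: 19.62
tool_pos: [0.4291, -0.1804, 0.0149]
orientation: [180.0, -0.0, -89.9]
force: [-0.5, -0.2, 0.6]
opening: 0.0878
gripper_force: 0.0
clock: 20.45
tool_pos: [0.4289, -0.1809, 0.0154]
orientation: [180.0, -0.0, -90.0]
force: [-0.8, -0.2, 1.6]
opening: 0.0375
gripper_force: 30.0
clock: 20.7
tool_pos: [0.4289, -0.1809, 0.0154]
orientation: [180.0, -0.0, -90.0]
force: [-0.3, -1.2, 2.5]
opening: 0.037
gripper_force: 30.0
```

```bash
python3 -m inch '0 0 -.03 0 0 0; 0 0 -.08 0 0 0; 0 0 -.15 0 0 0; 0 0 -.22 0 0 0; 0 0 -.29 0 0 0; 0 0 -.35 0 0 0; 0 0 -.39 0 0 0; 0 0 -.4 0 0 0; 0 0 -.4 0 0 0'; python3 -m inch '-.04 0 0 0 0 0; -.09 0 0 0 0 0; -.15 0 0 0 0 0; -.22 0 0 0 0 0; -.29 0 0 0 0 0; -.36 0 0 0 0 0; -.43 0 0 0 0 0; -.5 0 0 0 0 0; -.56 0 0 0 0 0; -.6 0 0 0 0 0'; python3 -m inch '-.05 -.003 0 0 0 0; -.12 -.003 0 0 0 0; -.2 -.003 0 0 0 0; -.28 -.003 0 0 0 0; -.36 -.003 0 0 0 0; -.42 -.003 0 0 0 0; -.443 -.003 0 0 0 0; -.443 -.003 0 0 0 0; -.443 -.003 0 0 0 0';python3 -m inch '0 0 .06 0 0 0; 0 0 .12 0 0 0; 0 0 .17 0 0 0; 0 0 .2 0 0 0; 0 0 .2 0 0 0; 0 0 .2 0 0 0'
python3 - <<'E'
from helper import *
from plant import snapshot
im=snapshot("scene");c=im[110:230,220:380,::-1].copy();c=cv2.resize(c,None,fx=5,fy=5)
for k,xy,z in (("large_pot",(.430,.132),.06),("large_pot_stand",(.43,.132),0)):
    cv2.polylines(c,[np.int32((sil("scene",xy,S[k],z)[:,0]-[220,110]+.5)*5)],1,(255,0,255))
cv2.imwrite("pics/s6.png",c)
E
```

```text
clock: 21.45
tool_pos: [0.4296, -0.1808, 0.1365]
orientation: [-179.9, 0.0, -90.0]
force: [-0.3, 0.2, -1.3]
opening: 0.0373
gripper_force: 30.0
clock: 22.28
tool_pos: [0.4282, 0.0003, 0.1344]
orientation: [179.9, -0.0, -89.9]
force: [0.7, -0.1, -0.6]
opening: 0.0374
gripper_force: 30.0
clock: 23.03
tool_pos: [0.4291, 0.1316, 0.1346]
orientation: [179.9, -0.1, -89.9]
force: [-0.5, -0.6, -0.6]
opening: 0.0372
gripper_force: 30.0
clock: 23.53
tool_pos: [0.4297, 0.1313, 0.0752]
orientation: [180.0, -0.1, -90.0]
force: [-0.3, 0.3, -0.0]
opening: 0.0371
gripper_force: 30.0
```

View pics/s6.png

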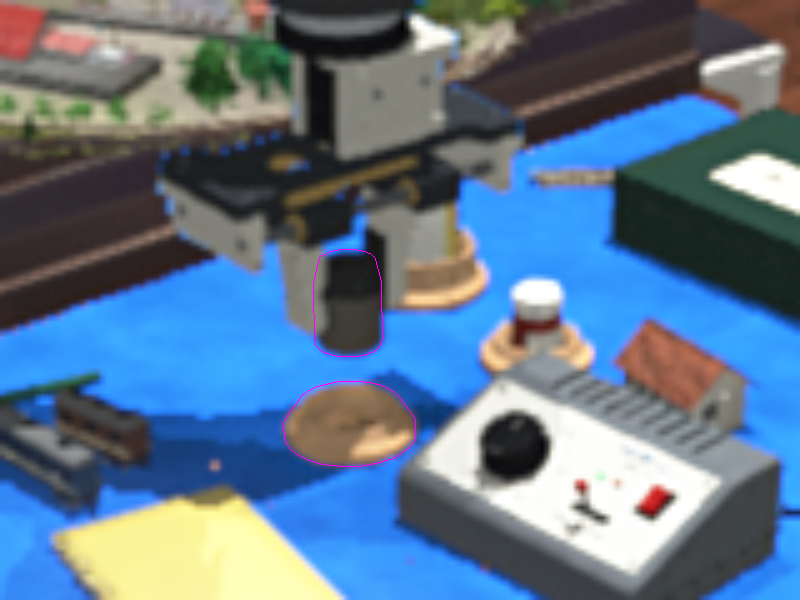

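Aligned (pot (290,170), stand (290,195)). Lowering and releasing.

```bash
python3 -m inch '0 0 .03 0 0 0; 0 0 .07 0 0 0; 0 0 .1 0 0 0; 0 0 .125 0 0 0; 0 0 .145 0 0 0; 0 0 .16 0 0 0; 0 0 .17 0 0 0; 0 0 .176 0 0 0; 0 0 .18 0 0 0; 0 0 .18 0 0 0'; python3 -m inch '0 0 .002 0 0 0; 0 0 .002 0 0 0'; python3 -m inch '0 0 0 0 0 0; 0 0 0 0 0 0; 0 0 0 0 0 0; 0 0 0 0 0 0; 0 0 0 0 0 0; 0 0 0 0 0 0; 0 0 0 0 0 0; 0 0 0 0 0 0' -1
```

```text
clock: 24.42
tool_pos: [0.4298, 0.1321, 0.0213]
orientation: [-180.0, -0.0, -90.0]
force: [0.4, 0.6, -0.5]
opening: 0.037
gripper_force: 30.0
clock: 24.58
tool_pos: [0.4299, 0.1322, 0.0209]
orientation: [-180.0, 0.0, -90.0]
force: [0.4, -0.7, -0.8]
opening: 0.0371
gripper_force: 30.0
clock: 25.25
tool_pos: [0.4298, 0.132, 0.0208]
orientation: [-180.0, 0.0, -90.0]
force: [-0.8, -0.2, -0.3]
opening: 0.0844
gripper_force: 0.0
```

```bash
python3 -m inch '0 0 -.05 0 0 0; 0 0 -.13 0 0 0; 0 0 -.23 0 0 0; 0 0 -.33 0 0 0; 0 0 -.43 0 0 0; 0 0 -.53 0 0 0; 0 0 -.56 0 0 0; 0 0 -.56 0 0 0'; python3 -m inch '.06 -.03 0 0 0 0; .15 -.07 0 0 0 0; .25 -.12 0 0 0 0; .35 -.17 0 0 0 0; .45 -.21 0 0 0 0; .55 -.26 0 0 0 0; .65 -.31 0 0 0 0; .75 -.35 0 0 0 0; .85 -.4 0 0 0 0; .95 -.44 0 0 0 0'; python3 -m inch '.08 -.03 0 0 0 0; .123 -.05 0 0 0 0; .123 -.05 0 0 0 0; .123 -.05 0 0 0 0; .123 -.05 0 0 0 0'
python3 - <<'E'
from helper import *
from plant import snapshot
im=snapshot("scene");c=im[110:270,220:450,::-1].copy();c=cv2.resize(c,None,fx=3.4,fy=3.4)
for k,xy,z in (("large_pot",(.430,.132),.005),("jar",(.577,-.19),0)):
    cv2.polylines(c,[np.int32((sil("scene",xy,S[k],z)[:,0]-[220,110]+.5)*3.4)],1,(255,0,255))
cv2.imwrite("pics/s7.png",c)
E
```

```text
clock: 25.92
tool_pos: [0.4311, 0.133, 0.1917]
orientation: [-179.7, 0.2, -90.0]
force: [-0.0, 1.2, -0.2]
opening: 0.0877
gripper_force: 0.0
clock: 26.75
tool_pos: [0.562, -0.1546, 0.1871]
orientation: [179.9, 0.0, -90.0]
force: [1.4, 1.2, 1.1]
opening: 0.0878
gripper_force: 0.0
clock: 27.17
tool_pos: [0.5763, -0.1892, 0.188]
orientation: [179.9, 0.0, -90.0]
force: [-0.2, 0.3, -0.4]
opening: 0.0877
gripper_force: 0.0
```

View pics/s7.png

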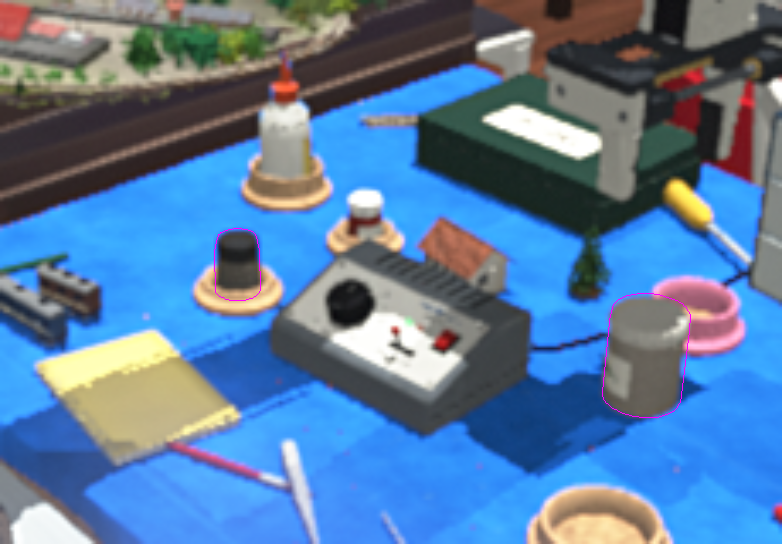

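All three placed containers sit in their stands, the cottage and tree are unmoved, and the outline fits the jar at (410,214). Gripping the jar.

```bash
python3 -m inch '0 0 .06 0 0 0; 0 0 .14 0 0 0; 0 0 .22 0 0 0; 0 0 .3 0 0 0; 0 0 .38 0 0 0; 0 0 .45 0 0 0; 0 0 .5 0 0 0; 0 0 .52 0 0 0; 0 0 .533 0 0 0; 0 0 .533 0 0 0'; python3 -m inch '0 0 0 0 0 0; 0 0 0 0 0 0; 0 0 0 0 0 0; 0 0 0 0 0 0; 0 0 0 0 0 0; 0 0 0 0 0 0; 0 0 0 0 0 0; 0 0 0 0 0 0; 0 0 0 0 0 0; 0 0 0 0 0 0' 1
```

```text
clock: 28.05
tool_pos: [0.5769, -0.1892, 0.0289]
orientation: [180.0, -0.0, -89.9]
force: [0.3, 0.1, -0.0]
opening: 0.0874
gripper_force: 0.0
clock: 28.88
tool_pos: [0.5769, -0.1899, 0.0293]
orientation: [-180.0, -0.0, -90.0]
force: [-2.1, 0.0, 5.6]
opening: 0.0575
gripper_force: 30.0
```

```bash
python3 -m inch '0 0 -.03 0 0 0; 0 0 -.08 0 0 0; 0 0 -.13 0 0 0; 0 0 -.18 0 0 0; 0 0 -.2 0 0 0; 0 0 -.2 0 0 0'; python3 -m inch '.03 .04 0 0 0 0; .07 .1 0 0 0 0; .12 .18 0 0 0 0; .17 .26 0 0 0 0; .22 .34 0 0 0 0; .27 .42 0 0 0 0; .32 .49 0 0 0 0; .35 .54 0 0 0 0; .363 .56 0 0 0 0; .363 .56 0 0 0 0'; python3 -m inch '0 0 0 0 0 0; 0 0 0 0 0 0'
python3 - <<'E'
from helper import *
from plant import snapshot
im=snapshot("scene");c=im[190:310,330:490,::-1].copy();c=cv2.resize(c,None,fx=5,fy=5)
for k,xy,z in (("jar",(.4085,-.299),.06),("jar_stand",(.4085,-.299),0)):
    cv2.polylines(c,[np.int32((sil("scene",xy,S[k],z)[:,0]-[330,190]+.5)*5)],1,(255,0,255))
cv2.imwrite("pics/s8.png",c)
E
```

```text
clock: 29.38
tool_pos: [0.5781, -0.1899, 0.0907]
orientation: [-179.8, -0.0, -90.0]
force: [-0.3, -0.4, -0.2]
opening: 0.0578
gripper_force: 30.0
clock: 30.22
tool_pos: [0.4069, -0.2992, 0.0882]
orientation: [179.9, 0.0, -90.1]
force: [-0.6, 0.3, -1.0]
opening: 0.0575
gripper_force: 30.0
clock: 30.38
tool_pos: [0.4096, -0.2986, 0.0886]
orientation: [-180.0, -0.0, -90.0]
force: [-0.3, 0.7, -0.3]
opening: 0.0576
gripper_force: 30.0
```

View pics/s8.png

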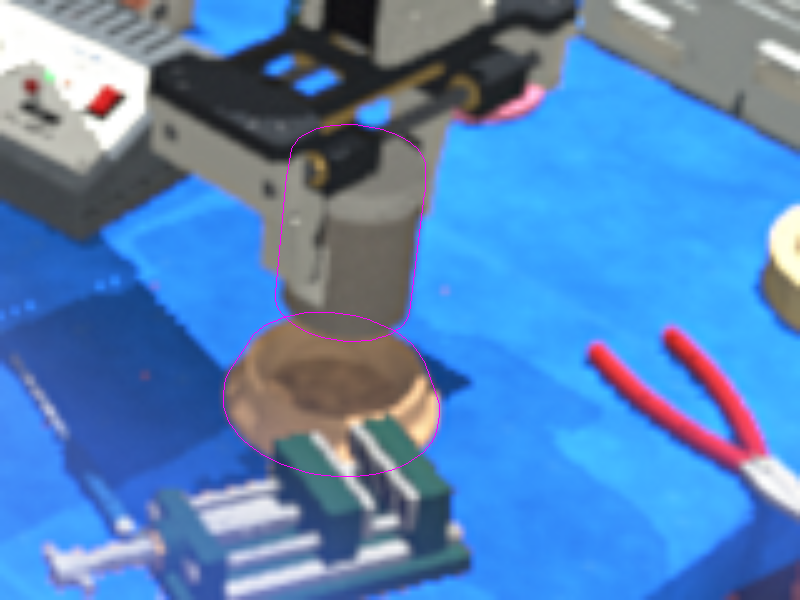

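The jar is upright over its stand, and the outlines match within about 1 px (jar (399,240), stand (396,268)). Lowering.

```bash
python3 -m inch '0 0 .03 0 0 0; 0 0 .06 0 0 0; 0 0 .09 0 0 0; 0 0 .115 0 0 0; 0 0 .135 0 0 0; 0 0 .15 0 0 0; 0 0 .162 0 0 0; 0 0 .172 0 0 0; 0 0 .179 0 0 0; 0 0 .179 0 0 0'; python3 -m inch '0 0 .001 0 0 0; 0 0 .001 0 0 0'
```

```text
clock: 31.27
tool_pos: [0.4088, -0.2987, 0.0349]
orientation: [180.0, 0.0, -90.0]
force: [-0.3, 0.4, -1.5]
opening: 0.0578
gripper_force: 30.0
clock: 31.43
tool_pos: [0.4091, -0.2988, 0.0351]
orientation: [-180.0, -0.0, -90.0]
force: [-0.0, 0.3, -0.7]
opening: 0.0574
gripper_force: 30.0
```

```bash
python3 -m inch '0 0 0 0 0 0; 0 0 0 0 0 0; 0 0 0 0 0 0; 0 0 0 0 0 0; 0 0 0 0 0 0; 0 0 0 0 0 0; 0 0 0 0 0 0' -1; python3 -m inch '0 0 -.04 0 0 0; 0 0 -.1 0 0 0; 0 0 -.18 0 0 0; 0 0 -.28 0 0 0; 0 0 -.38 0 0 0; 0 0 -.48 0 0 0; 0 0 -.56 0 0 0; 0 0 -.6 0 0 0; 0 0 -.6 0 0 0'; python3 -m inch '-.05 0 0 0 0 0; -.1 0 0 0 0 0; -.2 0 0 0 0 0; -.25 0 0 0 0 0; -.25 0 0 0 0 0; -.25 0 0 0 0 0; -.25 0 0 0 0 0; -.25 0 0 0 0 0; -.25 0 0 0 0 0; -.25 0 0 0 0 0'
python3 - <<'E'
from helper import *
from plant import snapshot
im=snapshot("scene");c=im[130:290,230:460,::-1].copy();c=cv2.resize(c,None,fx=3.4,fy=3.4)
for k,xy in (("large_pot",(.430,.132)),("jar",(.4085,-.299)),("small_pot",(.574,.133)),("glue_bottle",(.5855,.261))):
    cv2.polylines(c,[np.int32((sil("scene",xy,S[k],.005)[:,0]-[230,130]+.5)*3.4)],1,(255,0,255))
cv2.imwrite("pics/s9.png",c)
E
```

```text
clock: 32.02
tool_pos: [0.409, -0.2988, 0.0349]
orientation: [-180.0, -0.0, -90.0]
force: [0.1, -0.6, -0.1]
opening: 0.0874
gripper_force: 0.0
clock: 32.77
tool_pos: [0.4105, -0.2994, 0.2183]
orientation: [-179.7, -0.1, -90.0]
force: [0.5, -0.7, 0.6]
opening: 0.0877
gripper_force: 0.0
clock: 33.6
tool_pos: [0.4088, -0.2243, 0.2146]
orientation: [180.0, 0.0, -90.0]
force: [0.3, -0.1, -0.2]
opening: 0.0874
gripper_force: 0.0
```

View pics/s9.png

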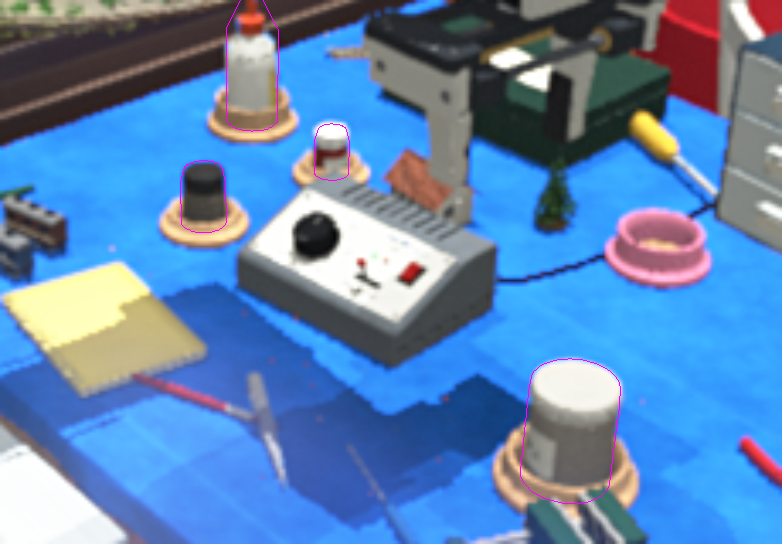

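All four containers match their seated outlines: glue (304,152), small pot (327,174), large pot (290,187), jar (397,256). The cottage and tree are unmoved. Handing in.

```bash
python3 -c "from plant import *; print(close_job())"
```

```text
the job is handed in; nothing more can be done
None
```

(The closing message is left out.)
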